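Set a valve unit's plungers for its leak test

ROBOT

A 6-joint arm with a two-finger parallel gripper is mounted at the origin on the work surface. World frame = base frame: x ahead of the robot, y to its left, z up, the work surface at z = 0. Lengths are in mm, angles in degrees, forces in N, time in s.
With the tool pointing down it reaches from about 300 to 850 mm from the base axis. Payload 4.2 kg.
Tool frame: the origin (TCP) lies midway between the tips of the shut fingers; the grasp point (between the pads) lies 19 mm behind it (env.hold_point_z is the z of the grasp point in the tool frame, in mm); z points along the fingers, y is the direction in which the jaws open and shut (so a half turn about z gives the same grasp; the last joint's range is limited). The gripper opens to 91 mm and grips with 3 to 60 N. Pads are 32 mm wide; open, the fingers measure 118 mm over their backs; the gripper's body (76 mm by 178 mm) begins 60 mm behind the grasp point.
Start: joints at [-69.041, 18.312, 89.639, -0, 72.044, -1.146], TCP at [216.377, -532.751, 213.976] pointing down, gripper open.
Joint ranges: [-177.97, 177.97], [-48.28, 115.42], [12.27, 149.76], [-77.06, 257.06], [2.81, 150.46], [-146.56, 146.56]. Speed limits (degrees/s): [147.25, 147.25, 180, 180, 180, 180].

INTERFACE

Orientations are given as [roll, pitch, yaw] about the fixed x, y, z axes, in that order (R = Rz(yaw) Ry(pitch) Rx(roll)).
In Python, from workcell import env, grab_frame, camera_params, spotter gives the robot as it stands. The module is installed in compiled form; this text tells all that it offers.
- The arm moves only by the shell command python3 -m jog 'ROWS' [FORCE]. ROWS is text: rows parted by semicolons, each of 7 numbers parted by spaces: the turn, a rotation vector about the world's x, y, z in units of 5 degrees (1.0 is 5 degrees), then the shift along the world's x, y, z in units of 25 mm (1.0 is 25 mm), then the opening, from 0 (shut) to 1 (fully open). A call has 1 to 5 rows; each row is the pose to reach, as a shift and turn from the pose commanded when the call began; what a row does not reach only later rows make up. A row lasts 1/8 s, in which the tool goes at most 62.5 mm and 10.7 degrees, less where a joint would pass 70% of its speed; a pose out of reach is approached as far as the arm can. A call with a gripper value outside its range is refused whole. The fingers move at their own pace and stop on an object; FORCE is the grip in N (left out, the last holds). Time passes only in rows, so rows that repeat a pose let the fingers close. It gives the time, the measured TCP pose, the force and the opening at its end, in the units of the state.
- env.state(): the state, without advancing time (a new reading comes with each control period).
- grab_frame(name): name is "scene" or "top" or "wrist"; returns the picture (400x640x3 uint8, red, green, blue); there is no depth.
- camera_params(name): a dict with "K" (3x3 intrinsics, pixels), "rvec" (rotation vector, rad) and "tvec" (3), from world to camera coordinates, as OpenCV has them. Camera axes: x right, y down, z forward; pixel columns grow to the right and rows downward; lengths in mm; the calibration is good to about 2 mm. The wrist camera is an equidistant fisheye: a pixel r from the principal point sees the ray r / f radians off the axis. A picture is of the moment at which its call begins: read the wrist's pose just before it. camera_params takes no time and is no camera call; for the wrist camera it gives the pose at the moment of the call.
- env.job_done(): hands the job in, once; it reports no verdict.
Trained networks look in the newest picture that a camera, given by its name, has taken for a name from the list of things; names that differ only in an ending like _2 or _b are one class to them, and where a whole thing is asked for, a point or a joint stands for the part that bears it (a point fixed in the world has none). Each returns a list of dicts, best first, with "conf" (0 to 1); they miss things now and then, are a little off and sometimes report something else, mostly with a low value. They report only what shows in the picture. A call takes as long as a camera call. They do not tell look-alikes from the thing itself.
- spotter.look_for(query, camera): "box" ([left, top, width, height] in pixels, round what is visible of it).
- spotter.trace(query, camera): "region" (400x640 bool, what is visible of it) and "box" ([left, top, width, height] in pixels, round what is visible of it).
The state is a dict: "time_s": time; "qpos": joint angles; "qvel": joint speeds; "effort": joint torques, N m; "ee_pos": TCP position; "ee_rot": TCP orientation; "force": force on the tool from outside, world axes, zero at the start; "torque": the same for the moment, N m; "gripper_width": finger opening in mm.
Only numpy, scipy, OpenCV 4.12 (cv2) and the standard library are available. Lean on these libraries where they do the work, as an engineer would, in place of code of your own. Each camera call takes 0.05 s, during which the arm holds its last target. There are 200 camera calls.

TASK

Set the valve unit for its leak test: push its steel plungers down, each fully home, in this order: first the broad round one, then the square one, then the slim pin. Leave the ball-topped bleed plunger up, and do not lift, tip or shove the unit or disturb the other things on the bench.

Things in the scene. Friction and masses are not known exactly. Their poses are not given: they have to be found in the camera images.
- unit: The valve unit: a loose dark cast block, 110 x 110 mm, olive cover plate with its top at 54 mm, four plungers on it in a square of 52 mm pitch, in steel collars up to 60 mm. Two black-capped ports stick out 19 mm at +x, one port 18 mm at -y. Stands freely on feet 42 mm from the centre in x and y; about 0.95 kg. Origin: centre of its underside, on the bench; z up.
- broad_top (a point): On the top of the unit, at unit x +26, y +26 mm; the point is the centre of its top face and moves down with it. Top face 81 mm above the unit's underside when fully up, 12 mm less when home. Broad flat round steel head, 36 mm across and 9 mm thick, on a thin stem; home, it sits on its collar.
- square_top (a point): On the top of the unit, at unit x -26, y -26 mm; the point is the centre of its top face and moves down with it. Top face 88 mm above the unit's underside when fully up, 12 mm less when home. Square steel head, 24 x 24 mm and 16 mm tall, on a thin stem; home, it sits on its collar.
- slim_top (a point): On the top of the unit, at unit x +26, y -26 mm; the point is the centre of its top face and moves down with it. Top face 96 mm above the unit's underside when fully up, 12 mm less when home. Plain slim steel pin, 15 mm across with a flat top; home, it still stands 24 mm out of its collar.
- bleed_top (a point): On the top of the unit, at unit x -26, y +26 mm; the point is the centre of its top face and moves down with it. Top face 93 mm above the unit's underside when fully up, 12 mm less when home. Steel ball of 22 mm on a thin stem, the bleed plunger: to be left up.
- broad (a joint): Broad round plunger. Travel 12 mm: 0 = fully up, 0.012 = fully home, on a hard stop; starts somewhere from 0 to 0.003. Stiff, no spring: it takes about 4 N to move at any depth and stays where it is left.
- square (a joint): Square plunger. Travel 12 mm: 0 = fully up, 0.012 = fully home, on a hard stop; starts somewhere from 0 to 0.003. Stiff, no spring: it takes about 4 N to move at any depth and stays where it is left.
- slim (a joint): Slim pin. Travel 12 mm: 0 = fully up, 0.012 = fully home, on a hard stop; starts somewhere from 0 to 0.003. Stiff, no spring: it takes about 4 N to move at any depth and stays where it is left.
- bleed (a joint): Ball-topped bleed plunger, to be left up. Same action; starts from 0 to 0.002.
- spare: Bystander: a smaller finished valve block with an olive plate and no plungers, about 85 x 70 x 57 mm, with side ports; origin under its centre.
- jar: Bystander: small glass jar with a blue cap, 56 mm wide, 65 mm tall; origin under its centre.
- paint: Bystander: olive-yellow paint jar, 68 mm wide, 150 mm tall; origin under its centre.
- dish: Bystander: clear dish of small nuts, 100 mm wide, 36 mm tall; origin under its centre.
- cap: Bystander: white plastic ring, 40 mm wide, 12 mm tall, lying close beside the unit; origin under its centre.
- driver: Bystander: blue screwdriver lying on the bench; origin near its middle.
- brush: Bystander: wooden-handled brush lying on the bench; origin near its middle.
Mind the look-alikes: they are no part of the job. What is shaped like the unit but purple or red is not meant.

How it is judged:
By the outcome, as a careful person would: the job done as asked, in the order asked, and still so for the second after the job is handed in, with the robot touching nothing.
It also fails if it takes over 35 s, if anything falls off the work surface, if the arm or the gripper's body presses on something with over 40 N, if the wrist force passes 120 N, or if a joint passes its speed limit or range.

## Working session

There is one attempt and no reset: what is moved stays moved. The work goes in short steps, Python scripts to look and compute and a shell command to move; the robot and the scene stay as the last step left them, time stands still between calls to the robot, and variables do not carry over. Pictures are saved under pics/ and viewed, about 8 in all and at most 12, crops included, and the job is handed in when it is done.

```bash
mkdir -p pics
python3 - <<'E'
from workcell import env, grab_frame, camera_params, spotter
import cv2
for n in("scene","top"):
    f=grab_frame(n); cv2.imwrite(f"pics/{n}0.png",f[:,:,::-1])
    for q in("unit","broad_top","square_top","slim_top","bleed_top"):
        print(n,q,[(d["box"],round(d["conf"],2)) for d in spotter.look_for(q,n)][:4])
    p=camera_params(n);print(p)
print(env.state())
E
```

```text
scene unit [([333.6, 211.4, 56.7, 54.2], 0.8), ([292.3, 145.5, 56.0, 54.5], 0.77), ([394.4, 157.8, 58.7, 63.8], 0.62)]
scene broad_top [([373.0, 229.8, 12.6, 12.8], 0.61), ([314.9, 148.1, 18.4, 9.4], 0.52), ([408.7, 173.9, 10.2, 8.0], 0.47), ([228.9, 265.2, 73.3, 43.3], 0.22)]
scene square_top [([348.2, 209.9, 13.2, 13.6], 0.57), ([304.2, 166.3, 9.1, 11.1], 0.54), ([417.3, 317.5, 47.2, 44.3], 0.26)]
scene slim_top [([352.4, 228.8, 6.2, 13.4], 0.46), ([328.9, 160.8, 5.5, 12.2], 0.39)]
scene bleed_top [([426.8, 183.3, 8.6, 11.7], 0.64), ([299.4, 151.1, 11.4, 9.8], 0.62), ([371.8, 213.8, 12.3, 7.2], 0.39)]
{'K': array([[473.45895491,   0.        , 310.79972589],
       [  0.        , 473.45895491, 202.04217026],
       [  0.        ,   0.        ,   1.        ]]), 'rvec': array([ 1.51037131,  2.33597643, -0.6306927 ]), 'tvec': array([ 219.40210303, -358.60480885, 1455.84923163])}
top unit [([310.0, 226.8, 57.4, 51.5], 0.87), ([247.3, 178.9, 51.6, 52.5], 0.66)]
top broad_top [([238.6, 262.8, 11.7, 14.4], 0.63), ([249.8, 197.2, 15.4, 9.9], 0.61), ([329.3, 255.7, 16.1, 18.7], 0.52)]
top sq
[... 371 characters left out ...]
   1.33756008,  552.77358722, 1228.73154328])}
{'time_s': 0.6, 'qpos': array([-6.90410090e+01,  1.83094510e+01,  8.96401277e+01, -3.77684773e-04,
        7.20435265e+01, -1.14757605e+00]), 'qvel': array([ 0.0139128 , -0.08600163, -0.0497079 , -0.06979554, -0.00679371,
        0.05838197]), 'effort': array([-1.03556657e-03, -4.12126887e+01, -2.32134891e+01,  7.28003005e-02,
        3.77912004e-02,  6.11116064e-06]), 'ee_pos': array([ 216.37564225, -532.74196663,  213.99284275]), 'ee_rot': array([1.79993114e+02, 4.97316326e-04, 2.21066834e+01]), 'force': array([ 0.19405537,  0.1349948 , -0.40722882]), 'torque': array([-0.00053179,  0.00573464,  0.02779808]), 'gripper_width': 91.30688658402775}
```

View pics/scene0.png

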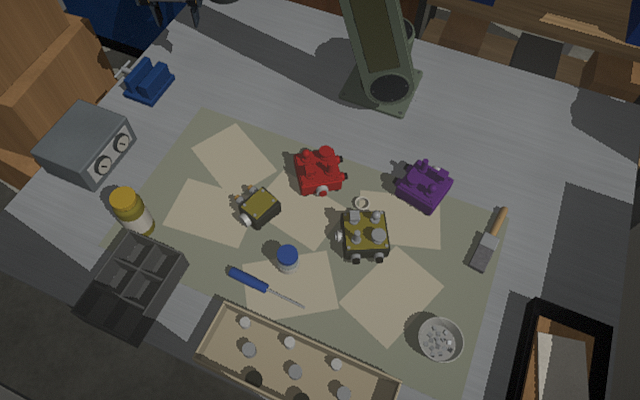

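View pics/top0.png

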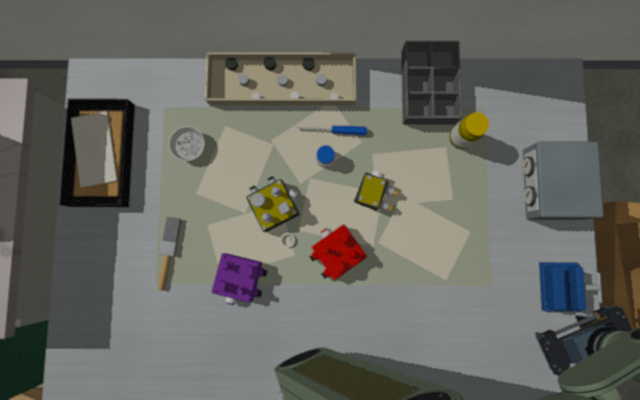

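The top view shows the olive unit at about (273,204), with the red look-alike at (338,252) and the purple one at (239,278). The plungerless spare is at (373,190). The olive one with four steel plungers fits the description, so I'll confirm it in a crop.

Run:
```python
import cv2,numpy as np
a=cv2.imread("pics/top0.png")[160:250,225:325]; b=cv2.imread("pics/scene0.png")[190:275,320:410]
a=cv2.resize(a,(400,360),interpolation=cv2.INTER_CUBIC);b=cv2.resize(b,(380,360),interpolation=cv2.INTER_CUBIC)
cv2.imwrite("pics/crop1.png",np.hstack([a,b]))
```

```text
(no output)
```

View pics/crop1.png

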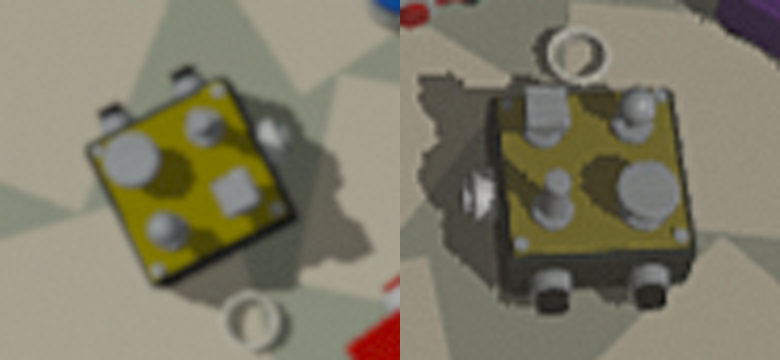

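The olive unit is confirmed: broad head, slim pin, square head and ball, in the layout described. Next I fit its pose from both views.

```bash
cat > h.py <<'E'
import numpy as np,cv2
from scipy.optimize import least_squares
L={'broad':(26,26,80),'square':(-26,-26,87),'slim':(26,-26,95),'bleed':(-26,26,81)}
def world(p,n):
    x,y,z=L[n];c,s=np.cos(p[2]),np.sin(p[2]);return np.array([p[0]+c*x-s*y,p[1]+s*x+c*y,z])
def proj(cp,X,fish=False):
    R=cv2.Rodrigues(cp['rvec'])[0];v=R@X+cp['tvec'];K=cp['K']
    if fish:
        r=np.hypot(v[0],v[1]);t=np.arctan2(r,v[2]);v=np.array([v[0]/r*t,v[1]/r*t,1])
        return (K@v)[:2]
    return (K@(v/v[2]))[:2]
def fit(obs,p0):  # obs: list of (cp,fish,{name:uv})
    f=lambda p:np.concatenate([proj(c,world(p,n),fi)-uv for c,fi,o in obs for n,uv in o.items()])
    return min((least_squares(f,[*p0,a]) for a in np.arange(0,6.28,.8)),key=lambda r:r.cost)
E
python3 - <<'E'
from h import *
from workcell import camera_params as C
t={'broad':(257.4,199.6),'slim':(275.4,190.3),'square':(283.7,207.2),'bleed':(265.9,216.7)}
s={'square':(354.5,213.8),'bleed':(376,214.5),'broad':(378.5,234.7),'slim':(357.2,232.3)}
for o in ([(C('top'),0,t)],[(C('scene'),0,s)],[(C('top'),0,t),(C('scene'),0,s)]):
    r=fit(o,(500,0));print(r.x[:2],np.degrees(r.x[2])%360,r.fun.round(1))
for n in L:print(n,world(r.x,n).round(1))
E
```

```text
[514.17765003 134.30447911] 26.75573543119861 [ 0.3 -0.3 -0.6 -0.5  0.1  0.7  0.2  0.2]
[515.46839883 134.48257664] 26.55910899653823 [ 0.2  0.4  0.1  0.1  0.  -0.4 -0.3 -0.1]
[514.81109574 134.39358408] 26.649591325242593 [ 0.2 -0.6 -0.6 -0.8  0.1  0.4  0.2 -0.   0.2  0.2  0.1 -0.1  0.1 -0.7
 -0.2 -0.3]
broad [526.4 169.3  80. ]
square [503.2  99.5  87. ]
slim [549.7 122.8  95. ]
bleed [479.9 146.   81. ]
```

```bash
python3 -m jog '0 0 0 1 2.2 0 0; 0 0 0 2 4.4 0 0; 0 0 0 3 6.6 0 0; 0 0 0 4 8.8 0 0; 0 0 0 5 11 0 0' 10; python3 -m jog '0 0 0 1 2.2 0 0; 0 0 0 2 4.4 0 0; 0 0 0 3 6.6 0 0; 0 0 0 4 8.8 0 0; 0 0 0 5 11 0 0'
```

```text
time_s: 1.23
ee_pos: [342.0, -256.1, 214.3]
ee_rot: [179.9, -0.0, 22.1]
force: [1.5, -0.8, 0.5]
gripper_width: 44.0
time_s: 1.85
ee_pos: [467.1, 19.2, 214.4]
ee_rot: [180.0, -0.1, 22.1]
force: [1.3, -0.2, -0.1]
gripper_width: 0.5
```

```bash
python3 -m jog '0 0 0.3 0.8 2 0 0; 0 0 0.6 1.6 4 0 0; 0 0 0.9 2.4 6.08 0 0; 0 0 0.9 2.4 6.08 -0.6 0; 0 0 0.9 2.4 6.08 -1.6 0'; python3 -m jog '0 0 0 0 0 0 0'
python3 - <<'E'
from h import *
from workcell import camera_params as C,grab_frame,env
s=env.state();print(s['ee_pos'],s['ee_rot'],s['force'])
c=C('wrist');f=grab_frame('wrist');cv2.imwrite('pics/w0r.png',f[:,:,::-1])
P=(514.8,134.4,np.radians(26.65))
for n in L:print(n,proj(c,world(P,n),1).round(1))
for q in(81,69):print('broad z',q,proj(c,np.array([*world(P,'broad')[:2],q]),1))
print(c['K'],'tcp',proj(c,s['ee_pos'],1))
cv2.imwrite('pics/w0.png',cv2.resize(f[:,:,::-1],(800,500),interpolation=cv2.INTER_CUBIC))
E
```

```text
time_s: 2.48
ee_pos: [526.5, 169.4, 173.6]
ee_rot: [180.0, -0.0, 26.7]
force: [0.3, 0.0, -1.0]
gripper_width: 0.4
time_s: 2.6
ee_pos: [524.5, 168.1, 171.9]
ee_rot: [-180.0, 0.3, 26.6]
force: [0.3, -0.0, -0.2]
gripper_width: 0.5
[524.49106596 168.06205829 171.93235788] [-179.96894314    0.31309675   26.57686063] [ 0.30379984 -0.02812783 -0.15701037]
broad [321.6 192.4]
square [377.1 247.5]
slim [382.4 197.5]
bleed [321.7 245.2]
broad z 81 [321.58450939 192.70315892]
broad z 69 [321.62000577 188.85964488]
[[309.70691629   0.         322.45406486]
 [  0.         309.70691629 193.15322555]
 [  0.           0.           1.        ]] tcp [321.61860881 240.04924683]
```

View pics/w0.png

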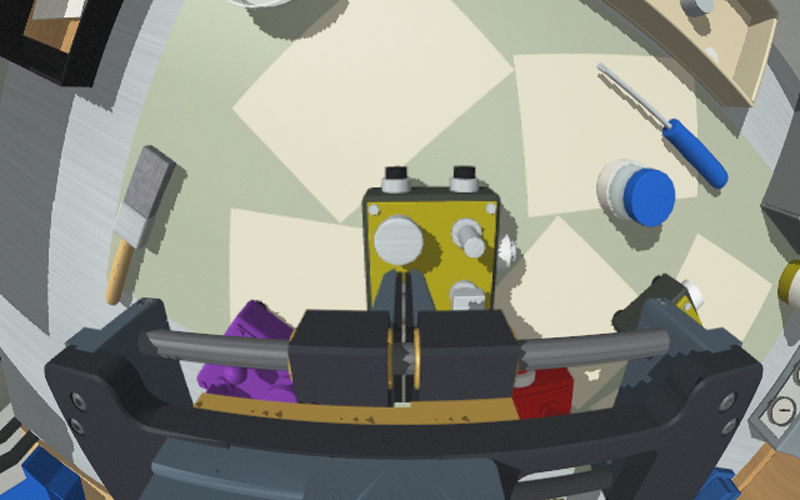

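Wrist view: broad head at (319,193) px and slim at (379,195), within about 3 px (2.5 mm) of prediction. I'll shift about 1.3 mm toward unit +y, then go down over the broad head.

```bash
python3 -m jog '0 0 0 -0.02 0.05 -1 0; 0 0 0 -0.02 0.05 -2.2 0; 0 0 0 -0.02 0.05 -3.2 0; 0 0 0 -0.02 0.05 -3.5 0; 0 0 0 -0.02 0.05 -3.5 0'; python3 -m jog '0 0 0 0 0 -0.1 0; 0 0 0 0 0 -0.2 0; 0 0 0 0 0 -0.3 0; 0 0 0 0 0 -0.4 0; 0 0 0 0 0 -0.5 0'
```

```text
time_s: 3.28
ee_pos: [526.4, 170.3, 87.3]
ee_rot: [180.0, -0.1, 26.6]
force: [0.2, 0.1, -0.2]
gripper_width: 0.6
time_s: 3.9
ee_pos: [526.1, 170.6, 74.3]
ee_rot: [180.0, -0.0, 26.6]
force: [-0.8, 0.7, 3.9]
gripper_width: 0.2
```

Contact at about 4 N, so the plunger is moving. I'll continue to the stop.

```bash
python3 -m jog '0 0 0 0 0 -0.08 0; 0 0 0 0 0 -0.16 0; 0 0 0 0 0 -0.2 0; 0 0 0 0 0 -0.2 0'; python3 -m jog '0 0 0 0 0 -0.03 0; 0 0 0 0 0 -0.03 0'
```

```text
time_s: 4.4
ee_pos: [526.1, 170.6, 69.2]
ee_rot: [180.0, -0.0, 26.6]
force: [-0.3, -1.2, 5.7]
gripper_width: 0.4
time_s: 4.65
ee_pos: [526.2, 170.6, 69.2]
ee_rot: [180.0, -0.1, 26.6]
force: [-1.3, -0.2, 9.8]
gripper_width: 0.3
```

```bash
python3 -m jog '0 0 0 0 0 -0.03 0; 0 0 0 0 0 -0.06 0; 0 0 0 0 0 -0.06 0'
```

```text
time_s: 5.03
ee_pos: [526.2, 170.6, 69.1]
ee_rot: [180.0, -0.1, 26.6]
force: [-4.0, -1.4, 18.6]
gripper_width: 0.6
```

Broad is home: z holds at 69.1 while the force rises to 19 N. Now lift and go to the square one.

```bash
python3 -m jog '0 0 0 0 0 1 0; 0 0 0 0 0 2.2 0; 0 0 0 -0.46 -1.4 2.2 0; 0 0 0 -0.93 -2.79 2.2 0; 0 0 0 -0.93 -2.79 1.5 0'
python3 -m jog '0 0 0 0 0 -0.4 0; 0 0 0 0 0 -0.4 0; 0 0 0 0 0 -0.4 0'
```

```text
time_s: 5.65
ee_pos: [502.1, 99.0, 104.5]
ee_rot: [180.0, -0.0, 26.5]
force: [0.1, 0.1, 0.1]
gripper_width: 0.6
time_s: 6.02
ee_pos: [503.0, 101.1, 94.3]
ee_rot: [180.0, -0.0, 26.6]
force: [0.2, -0.2, 0.2]
gripper_width: 1.0
```

Run:
```python
from workcell import grab_frame
import cv2
f=grab_frame('wrist')[:,:,::-1];cv2.imwrite('pics/w1.png',cv2.resize(f[120:300,230:470],(800,600),interpolation=cv2.INTER_CUBIC))
```

```text
(no output)
```

View pics/w1.png

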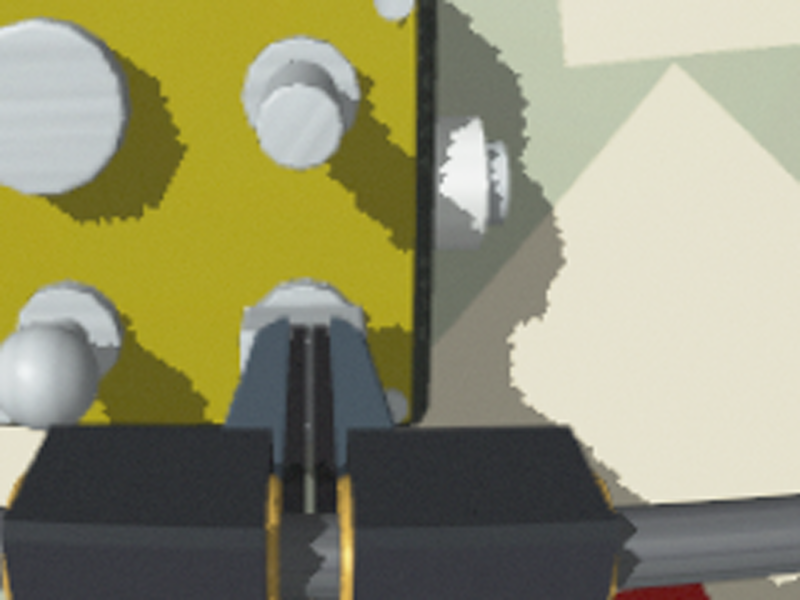

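The finger centre (309 px) is over the square head (242–365 px), within about 1 mm. Press.

```bash
python3 -m jog '0 0 0 0 0 -0.18 0; 0 0 0 0 0 -0.3 0; 0 0 0 0 0 -0.4 0; 0 0 0 0 0 -0.5 0; 0 0 0 0 0 -0.6 0'; python3 -m jog '0 0 0 0 0 -0.08 0; 0 0 0 0 0 -0.16 0; 0 0 0 0 0 -0.2 0; 0 0 0 0 0 -0.23 0; 0 0 0 0 0 -0.23 0'
```

```text
time_s: 6.7
ee_pos: [502.6, 100.9, 79.3]
ee_rot: [-180.0, -0.0, 26.6]
force: [-0.8, 0.8, 3.3]
gripper_width: 0.6
time_s: 7.32
ee_pos: [502.8, 100.8, 76.1]
ee_rot: [180.0, -0.1, 26.6]
force: [-6.2, 0.1, 22.2]
gripper_width: 0.4
```

Square is home: z holds at 76.1 at 22 N. On to the slim pin, with a further 1 mm toward unit +y.

```bash
python3 -m jog '0 0 0 0 0 1 0; 0 0 0 0 0 1.9 0; 0 0 0 0.92 0.48 1.9 0; 0 0 0 1.84 0.97 1.9 0; 0 0 0 1.84 0.97 1.3 0'
python3 -m jog '0 0 0 0 0 -0.2 0; 0 0 0 0 0 -0.2 0; 0 0 0 0 0 -0.2 0'
python3 - <<'E'
from workcell import grab_frame
import cv2,numpy as np
f=grab_frame('wrist')[:,:,::-1];a=cv2.resize(f[150:270,250:410],(800,600),interpolation=cv2.INTER_CUBIC)
cv2.imwrite('pics/w2.png',a)
E
```

```text
time_s: 7.95
ee_pos: [550.6, 125.5, 105.8]
ee_rot: [179.9, -0.2, 26.6]
force: [-0.9, -0.2, 0.5]
gripper_width: 0.5
time_s: 8.32
ee_pos: [548.2, 124.7, 101.1]
ee_rot: [180.0, 0.0, 26.6]
force: [-0.3, 0.1, 0.3]
gripper_width: 0.7
```

View pics/w2.png

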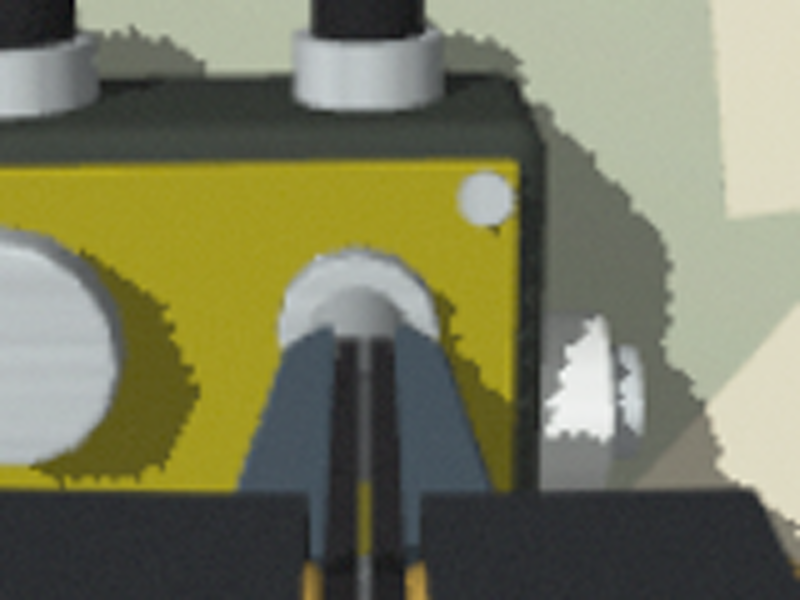

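The pin and its collar are centred under the fingers (358 against 363 px). Press.

```bash
python3 -m jog '0 0 0 0 0 -0.18 0; 0 0 0 0 0 -0.3 0; 0 0 0 0 0 -0.4 0; 0 0 0 0 0 -0.5 0; 0 0 0 0 0 -0.58 0'; python3 -m jog '0 0 0 0 0 -0.08 0; 0 0 0 0 0 -0.16 0; 0 0 0 0 0 -0.19 0; 0 0 0 0 0 -0.21 0; 0 0 0 0 0 -0.21 0'
```

```text
time_s: 9.0
ee_pos: [548.7, 125.0, 86.5]
ee_rot: [180.0, -0.0, 26.6]
force: [-1.3, -0.7, 3.3]
gripper_width: 0.7
time_s: 9.62
ee_pos: [548.9, 125.0, 84.0]
ee_rot: [180.0, -0.1, 26.6]
force: [-4.3, -1.1, 20.6]
gripper_width: 0.5
```

Slim is home: z holds at 84.0 at 21 N. I'll retreat up and clear of the unit, then check.

```bash
python3 -m jog '0 0 0 0 0 1 0; 0 0 0 0 0 2.5 0; 0 0 0 0 0 4.5 0; 0 0 0 -1 -2 5 0; 0 0 0 -2 -4 5 0'; python3 -m jog '0 0 0 -1 -2 0 0; 0 0 0 -2 -4 0 0; 0 0 0 -3 -6 0 0; 0 0 0 -3 -6 0 0; 0 0 0 -3 -6 0 0'
python3 - <<'E'
from workcell import grab_frame
import cv2,numpy as np
r=[]
for n,(x,y,w,h) in dict(top=(225,160,100,90),scene=(320,190,90,85)).items():
    f=grab_frame(n)[:,:,::-1]; cv2.imwrite(f'pics/{n}1.png',f)
    g=cv2.imread(f'pics/{n}0.png')
    r.append(np.hstack([cv2.resize(i[y:y+h,x:x+w],(400,300) if 0 else (390,300),interpolation=cv2.INTER_CUBIC) for i in(g,f)]))
cv2.imwrite('pics/cmp.png',np.vstack(r))
E
```

```text
time_s: 10.25
ee_pos: [499.0, 24.3, 207.0]
ee_rot: [179.9, -0.2, 26.7]
force: [1.1, -0.8, -1.4]
gripper_width: 0.4
time_s: 10.88
ee_pos: [423.9, -124.7, 205.9]
ee_rot: [-180.0, -0.0, 26.6]
force: [0.1, 0.1, -0.5]
gripper_width: 0.3
```

View pics/cmp.png

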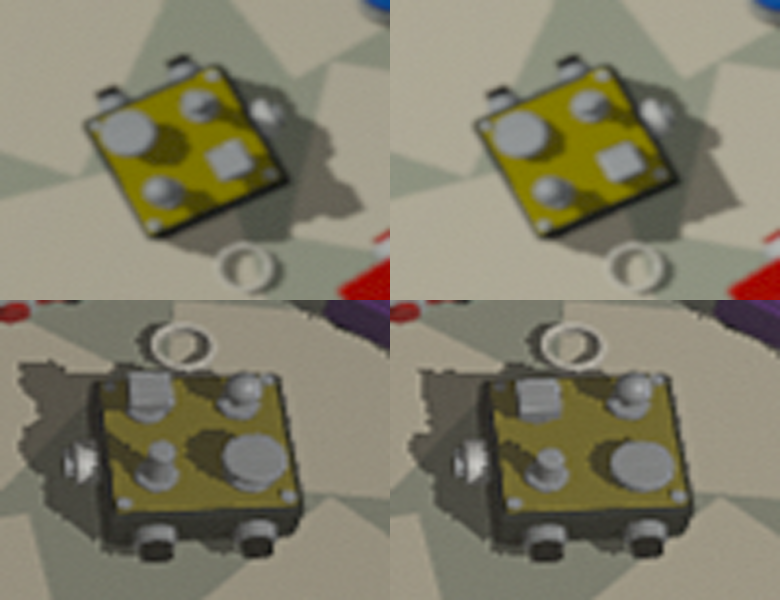

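Before/after: the unit and cap haven't moved, the three plungers sit on their collars or are lowered, and the ball is still up. I'm handing it in.

```bash
python3 -c "
from workcell import env
print(env.job_done(), env.state()['time_s'])"
```

```text
the job is handed in; nothing more can be done
the job is handed in; nothing more can be done
```

The valve unit is set for its leak test: I pushed the broad, square and slim plungers home in that order with the shut gripper, and left the bleed plunger up. I handed the job in shortly after the last clock reading of 10.9 s; no verdict is reported.

| Plunger | Height where it stopped (mm) | Nominal height when home (mm) | Force at the stop (N) |
|---|---|---|---|
| Broad | 69.1 | 69 | 19 |
| Square | 76.1 | 76 | 22 |
| Slim | 84.0 | 84 | 21 |

Each one moved at about 3–4 N before the force rose at its stop.

In the before/after pictures the unit and the white ring beside it have not visibly moved, and the ball still stands up. I compared only the area around the unit; the other things on the bench were never touched or approached. The arm ended well clear, with no force on it.

The one disagreement was about 2.5 mm between the wrist camera and the other two, close to the stated 2 mm calibration. I corrected by 1–2 mm, which kept the fingers within each head.

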